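Sweep inspected stoppers into the vacuum box and hold its lid on the seal

ROBOT

A 6-joint arm with a two-finger parallel gripper is mounted at the origin on the work surface. World frame = base frame: x ahead of the robot, y to its left, z up, the work surface at z = 0. Lengths are in mm, angles in rad, forces in N, time in s.
With the tool pointing down it reaches from about 275 to 750 mm from the base axis. Payload 10.2 kg.
Tool frame: the origin (TCP) lies at the very end of the fingers, on their centre line; the grasp point (between the pads) lies 19 mm behind it; x points along the fingers, y is the direction in which the jaws open and shut, and the axes are right-handed (so a half turn about x gives the same grasp; the last joint's range is limited). The gripper opens to 85 mm and grips with 20 to 120 N. Pads are 22 mm wide; open, the fingers measure 114 mm over their backs; the gripper's body (76 mm by 85 mm) begins 54 mm behind the grasp point. The pads swing forward as they close: fully open they stand 13 mm farther back than shut.
Start: joints at [0.925, 0.313, 1.498, -0, 1.331, -0.223], TCP at [215.429, 478.771, 231.294] pointing down, gripper open.
Joint ranges: [-2.94, 2.94], [-0.97, 2.17], [0.19, 2.56], [-1.23, 4.37], [0.02, 3.11], [-2.88, 2.88]. Speed limits (rad/s): [2.39, 2.39, 3.01, 3.14, 3.14, 3.14].

INTERFACE

Orientations are given as a unit quaternion [w, x, y, z].
In Python, from rig import ctrl, viewer, order gives the robot as it stands. The module is installed in compiled form; this text tells all that it offers.
- The arm moves only by the tool carry_out, never from a script. Its argument "deltas" is a list of rows, each a list of 7 numbers: the gripper command: -1 is fully open, 1 is shut, values between are in proportion, then the shift along the tool's x, y, z in mm, then the turn, a rotation vector about the tool's x, y, z in degrees. A call has exactly 5 rows; each row is the pose to reach, as a shift and turn from the pose commanded when the call began, along the tool's axes at that moment; what a row does not reach only later rows make up. A row lasts 1/8 s, in which the tool goes at most 62.5 mm and 10.7 degrees, less where a joint would pass 70% of its speed; a pose out of reach is approached as far as the arm can. A call with a gripper value outside its range is refused whole. The fingers move at their own pace and stop on an object; "newtons" is the grip in N (left out, the last holds). Time passes only in rows, so rows that repeat a pose let the fingers close, or fill a call up. It gives the time, the measured TCP pose, the force and the opening at its end, in the units of the state.
- ctrl.sense(): the state, without advancing time (a new reading comes with each control period).
- viewer.capture(name): name is "side" or "top" or "wrist"; returns the picture (400x640x3 uint8, red, green, blue); there is no depth.
- viewer.calibration(name): a dict with "fx", "fy", "cx", "cy" (pixels), "k1" (the pictures are not rectified: a ray, as slopes to the right and down, at radius r is drawn at 1 + k1 r^2 times it, then the intrinsics apply), "xyz" and "attitude" of the camera in the world; the wrist camera has in their place "T_tool_cam" (4x4, takes a point from camera to tool coordinates, whose origin is the TCP and whose axes are the tool frame's). Camera axes: x right, y down, z forward; pixel columns grow to the right and rows downward; lengths in mm; the calibration is good to about 2 mm. A picture is of the moment at which its call begins: read the wrist's pose just before it. calibration takes no time and is no camera call.
- order.finish_job(): hands the job in, once; it reports no verdict.
The state is a dict: "time_s": time; "joints": joint angles; "dq": joint speeds; "tau": joint torques, N m; "eef_pos": TCP position; "ee_rot": TCP orientation; "force": force on the tool from outside, world axes, zero at the start; "wrist_torque": the same for the moment, N m; "grip_width": opening from 0.0 (shut) to 1.0 (fully open).
Only numpy, scipy, OpenCV 4.12 (cv2) and the standard library are available. Lean on these libraries where they do the work, as an engineer would, in place of code of your own. Each camera call takes 0.05 s, during which the arm holds its last target. There are 200 camera calls.

TASK

The five rubber stoppers on the microscope's light base have been inspected and go into the vacuum box for drying: without touching them with the gripper, take the scraper from its stand and sweep them all off the open end of the base into the box, then put the scraper back in its stand the way it was. Then swing the box's sprung lid down and keep it pressed flat on its seal, finishing while still holding it shut, so that the pump can draw it tight. Leave the wash bottle, the sample jar and the Petri dish where they are.

Things in the scene. Friction and masses are not known exactly. Their poses are not given: they have to be found in the camera images.
- light_base: Microscope light base, fixed: white housing 190 (its x) x 240 (its y) x 68 mm high with a flat metal and white glass stage on top. Origin at the centre of its underside on the bench. The stage is at z = 68 mm; an upright rim 10 mm high and 8 mm thick runs along its +x, -x and +y sides (clear width between the side rims 160 mm, inner face of the end rim at y = +112 mm). The -y end (y = -120 mm) is open and level.
- stage_edge (a point): Middle of the open -y edge of the stage, on its surface; axes as the light base. The five stoppers start on the stage with their centres 40 to 160 mm from this edge and at least 17 mm in from the side rims.
- vacuum_box: Low aluminium vacuum box, fixed, standing 4 mm off the open end of the light base its axes parallel to it and its middle within 5 mm of being in line with it: outside 190 (its x) x 170 (its y) x 66 mm high, walls 10 mm, floor 10 mm, seal on the rim. Origin at the centre of its underside. Its rim is 2 mm lower than the stage. The +y wall is next to the light base; the lid is hinged along the -y wall.
- box_floor (a point): Centre of the inside floor of the vacuum box, 10 mm above the bench; inside it measures 170 (x) x 150 (y) x 56 mm deep. Axes as the box.
- lid_hinge (a point): Middle of the lid's hinge line, at the top outer edge of the box's -y wall, 66 mm above the bench; axes as the box, the hinge line is its x.
- lid (a joint): Lid angle in rad: 0 = shut flat on the seal (a firm stop), 1.25 = fully open, where it stands at the start leaning slightly inward over the box from its hinge. Springs in the hinge throw it open whenever it is let go; at its free edge it takes about 5 N to start it and about 10 N to keep it shut. It has no latch.
- lid_press (a point): Centre of the outer face of the black press pad (80 x 28 mm, 8 mm thick) on the lid's outer side near its free edge: 150 mm from the hinge line and 18 mm above the lid's underside (lid plate 190 x 170 x 10 mm, aluminium frame, clear window). z is the outward normal of the lid, y points from the hinge to the free edge, x along the hinge. With the lid shut the pad's face looks up at 84 mm above the bench.
- scraper_grip (a point): Centre of the scraper's black grip bar (150 mm along x, 28 mm thick along y, 24 mm high along z). A steel blade 140 mm wide (x), 4 mm thick and 66 mm deep hangs from it; the blade's lower edge is 77 mm below this point. About 0.2 kg. At the start it stands upright in its stand, grip bar resting on the posts.
- stand_rest (a point): Where the centre of the grip bar belongs when the scraper is in the stand (84 mm above the bench); x along the stand. The stand is fixed: two white slotted posts 26 mm long (x), 40 mm wide, 72 mm high, centred 58 mm either side of the middle, joined by a base plate 180 x 70 mm. The slot is 14 mm wide and open upwards and at both ends; between the posts the middle 90 mm is free for fingers.
- wash_bottle_mid (a point): Centre of a white wash bottle, 64 mm across, 160 mm high. Bystander.
- sample_jar_mid (a point): Centre of an amber sample jar, 56 mm across, 60 mm high. Bystander.
- petri_dish_mid (a point): Centre of a closed Petri dish, 92 mm across, 18 mm high. Bystander.
- stopper1_mid (a point): Centre of a dark rubber infusion-bottle stopper: flange 30 mm across and 5 mm thick below, plug 22 mm across above, 16 mm high in all, about 12 g; starts flange down, plug up (point z up).
- stopper2_mid (a point): Centre of a dark rubber infusion-bottle stopper: flange 30 mm across and 5 mm thick below, plug 22 mm across above, 16 mm high in all, about 12 g; starts flange down, plug up (point z up).
- stopper3_mid (a point): Centre of a dark rubber infusion-bottle stopper: flange 30 mm across and 5 mm thick below, plug 22 mm across above, 16 mm high in all, about 12 g; starts flange down, plug up (point z up).
- stopper4_mid (a point): Centre of a dark rubber infusion-bottle stopper: flange 30 mm across and 5 mm thick below, plug 22 mm across above, 16 mm high in all, about 12 g; starts flange down, plug up (point z up).
- stopper5_mid (a point): Centre of a dark rubber infusion-bottle stopper: flange 30 mm across and 5 mm thick below, plug 22 mm across above, 16 mm high in all, about 12 g; starts flange down, plug up (point z up).
There are look-alikes about, which are no part of the job. What is shaped like the part that bears stand_rest but green or yellow is not meant.

How it is judged (in metres and radians):
On the way, in this order (a step that is already met when the one before it is completed fails the run):
1. all five stoppers lie in the vacuum box (z of stopper1_mid in the frame of box_floor between 0 and 0.05 m and x of stopper1_mid in the frame of box_floor between -0.088 and 0.088 m and y of stopper1_mid in the frame of box_floor between -0.078 and 0.078 m and z of stopper2_mid in the frame of box_floor between 0 and 0.05 m and x of stopper2_mid in the frame of box_floor between -0.088 and 0.088 m and y of stopper2_mid in the frame of box_floor between -0.078 and 0.078 m and z of stopper3_mid in the frame of box_floor between 0 and 0.05 m and x of stopper3_mid in the frame of box_floor between -0.088 and 0.088 m and y of stopper3_mid in the frame of box_floor between -0.078 and 0.078 m and z of stopper4_mid in the frame of box_floor between 0 and 0.05 m and x of stopper4_mid in the frame of box_floor between -0.088 and 0.088 m and y of stopper4_mid in the frame of box_floor between -0.078 and 0.078 m and z of stopper5_mid in the frame of box_floor between 0 and 0.05 m and x of stopper5_mid in the frame of box_floor between -0.088 and 0.088 m and y of stopper5_mid in the frame of box_floor between -0.078 and 0.078 m), for 0.2 s.
2. the scraper is back upright in its stand (distance between scraper_grip and stand_rest below 0.02 m and z of scraper_grip in the frame of stand_rest below 0.006 m and angle between scraper_grip's own z axis and vertical below 0.12 rad and contact force between the fingers and scraper below 0.1 N), for 0.2 s.
At the end, for the whole second after the job is handed in: All five stoppers are in the box below its rim; the scraper stands upright in its stand (grip within 20 mm of its place, resting on the posts); the robot holds the lid shut to within 0.025 rad (4 mm at the free edge), at rest, pressing with more than 3 N (all of step 1 and distance between scraper_grip and stand_rest below 0.02 m and z of scraper_grip in the frame of stand_rest below 0.006 m and angle between scraper_grip's own z axis and vertical below 0.12 rad and value of joint lid below 0.025 rad and velocity of joint lid between -0.05 and 0.05 rad/s and contact force between any of the fingers, the arm and lid above 3 N); the arm keeps its last pose, push and grip.
It fails at once if a stopper was touched with the gripper (contact force between any of the fingers, the arm and stopper1 above 0.3 N or contact force between any of the fingers, the arm and stopper2 above 0.3 N or contact force between any of the fingers, the arm and stopper3 above 0.3 N or contact force between any of the fingers, the arm and stopper4 above 0.3 N or contact force between any of the fingers, the arm and stopper5 above 0.3 N).
It fails at once if a bystander was disturbed (distance of any of wash_bottle_mid, sample_jar_mid, petri_dish_mid from where it was at the start of the episode above 0.03 m).
It also fails if it takes over 72 s, if anything falls off the work surface, if the arm or the gripper's body presses on something with over 40 N, if the wrist force passes 120 N, or if a joint passes its speed limit or range.

## Working session

There is one attempt and no reset: what is moved stays moved. The work goes in short steps, Python scripts to look and compute and a tool call to move; the robot and the scene stay as the last step left them, time stands still between calls to the robot, and variables do not carry over. Pictures are saved under pics/ and viewed, about 8 in all and at most 12, crops included, and the job is handed in when it is done.

Besides the shell and the picture viewer there is one more tool, called after "Request:" as name(argument=value, ...) on one line, values as JSON. carry_out: Moves the arm, as the interface text tells. Its arguments: {"type":"object","properties":{"deltas":{"type":"array"},"newtons":{"type":"number"}},"required":["deltas"]}

```bash
mkdir -p pics; python3 - <<'E'
from rig import ctrl, viewer, order
import cv2, numpy as np
s=ctrl.sense(); print(s)
for n in ["side","top","wrist"]:
    im=viewer.capture(n); cv2.imwrite(f"pics/{n}0.png",im[:,:,::-1]); print(n,viewer.calibration(n))
E
```

```text
{'time_s': 0.0, 'joints': array([ 9.24580390e-01,  3.13406754e-01,  1.49842486e+00, -1.78971844e-06,
        1.33098982e+00, -2.23393541e-01]), 'dq': array([-0.00069231,  0.00062702, -0.00065278,  0.00026252, -0.0011481 ,
        0.0002814 ]), 'tau': array([-7.47865379e-04, -4.12257564e+01, -2.59742457e+01, -1.90920614e-04,
        4.06769308e-03,  1.67041293e-06]), 'eef_pos': array([215.27968407, 478.55617023, 230.76180202]), 'ee_rot': array([ 0.69118105,  0.14798476,  0.69154593, -0.14877331]), 'force': array([-0.13992707,  0.48732689,  0.32761037]), 'wrist_torque': array([-0.02748434,  0.03922616,  0.00833127]), 'grip_width': 0.9993021589231916}
side {'fx': 444.3339699765854, 'fy': 444.3339699765854, 'cx': 314.27872197897926, 'cy': 201.5729741851151, 'k1': -0.08442955743971806, 'xyz': array([ 472.46706566, -946.84315079,  665.36302359]), 'attitude': array([-0.50811158,  0.8609405 , -0.0226481 ,  0.00954684])}
top {'fx': 519.6516133195312, 'fy': 519.6516133195312, 'cx': 324.0745112138961, 'cy': 197.0955823283663, 'k1': 0.006269747569204964, 'xyz': array([ 379.3787925 ,   72.34644805, 1363.69847254]), 'attitude': array([ 0.04224079, -0.70394915,  0.70761137, -0.04424323])}
wrist {'fx': 297.9558816817014, 'fy': 297.9558816817014, 'cx': 318.87332540084367, 'cy': 195.6636975396761, 'k1': -0.022985476249209554, 'T_tool_cam': array([[ 9.81745657e-05, -2.75829974e-01,  9.61206438e-01,
        -1.42368267e+02],
       [ 9.99999927e-01,  3.82999612e-04,  7.76962613e-06,
        -4.31580997e-01],
       [-3.70284788e-04,  9.61206366e-01,  2.75829992e-01,
        -6.91281850e+01],
       [ 0.00000000e+00,  0.00000000e+00,  0.00000000e+00,
         1.00000000e+00]])}
```

View pics/top0.png

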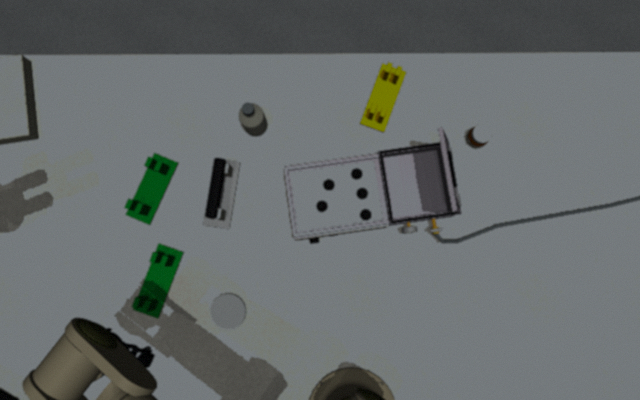

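View pics/side0.png

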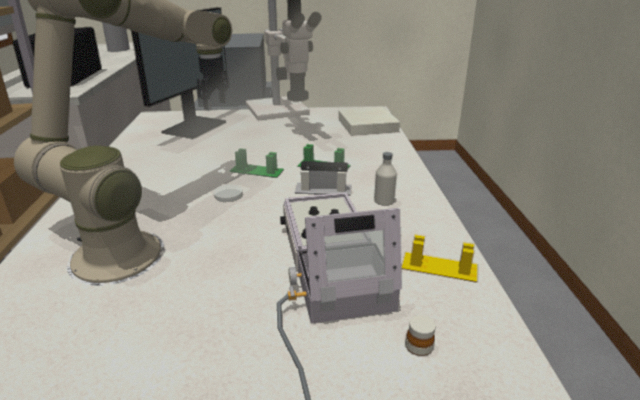

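The top view shows the white stand with the black bar at (216,189), look-alikes green at (152,188) and (158,280) and yellow at (383,97). It also shows the base at (335,197), the box at (418,183), the bottle at (252,117), the jar at (477,136) and the dish at (228,310). I choose the white stand. Next are close crops.

```bash
cat > h.py <<'E'
import numpy as np, cv2
from scipy.spatial.transform import Rotation as R
from rig import ctrl, viewer, order
def rot(q): return R.from_quat(np.roll(q,-1)).as_matrix()
def cam(n,s=None):
    c=viewer.calibration(n)
    if n!="wrist": return c,rot(c["attitude"]),np.array(c["xyz"])
    s=s or ctrl.sense(); T=c["T_tool_cam"]; Q=rot(s["ee_rot"])
    return c,Q@T[:3,:3],Q@T[:3,3]+s["eef_pos"]
def proj(P,n,s=None):
    c,Q,t=cam(n,s); p=(np.atleast_2d(P)-t)@Q; u=p[:,:2]/p[:,2:]
    u=u*(1+c["k1"]*(u**2).sum(1,keepdims=True))
    return u*[c["fx"],c["fy"]]+[c["cx"],c["cy"]]
def ray(px,n,s=None):
    c,Q,t=cam(n,s); d=(np.atleast_2d(px)-[c["cx"],c["cy"]])/[c["fx"],c["fy"]]; u=d.copy()
    for _ in range(9): u=d/(1+c["k1"]*(u**2).sum(1,keepdims=True))
    v=np.c_[u,np.ones(len(u))]@Q.T
    return t,v
def atz(px,z,n,s=None):
    t,v=ray(px,n,s); return t+v*((z-t[2])/v[:,2])[:,None]
def tri(pxa,a,pxb,b,sa=None,sb=None):
    t1,v1=ray(pxa,a,sa); t2,v2=ray(pxb,b,sb); out=[]
    for p,q in zip(v1,v2):
        k=np.linalg.lstsq(np.c_[p,-q],t2-t1,rcond=None)[0]; A=t1+k[0]*p;B=t2+k[1]*q
        out.append([*(A+B)/2,np.linalg.norm(A-B)])
    return np.array(out)
E
python3 - <<'E'
import cv2
a=cv2.imread("pics/top0.png")[130:250,190:470]; b=cv2.imread("pics/side0.png")[140:320,230:450]
a=cv2.resize(a,None,fx=2.85,fy=2.85,interpolation=cv2.INTER_CUBIC); cv2.imwrite("pics/ca.png",cv2.convertScaleAbs(a,alpha=1.4))
b=cv2.resize(b,None,fx=3.3,fy=3.3,interpolation=cv2.INTER_CUBIC); cv2.imwrite("pics/cb.png",b)
E
```

```text
(no output)
```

View pics/ca.png

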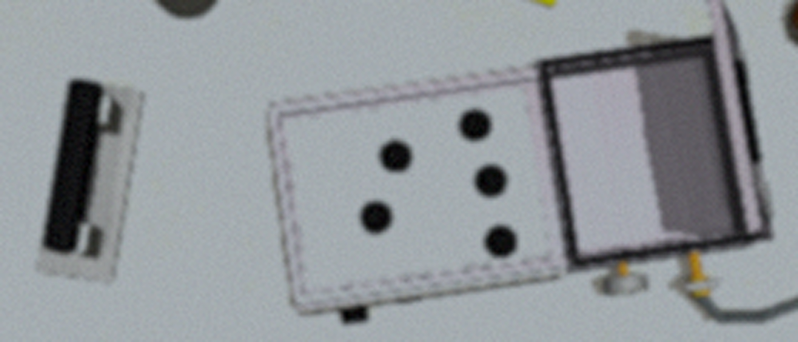

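View pics/cb.png

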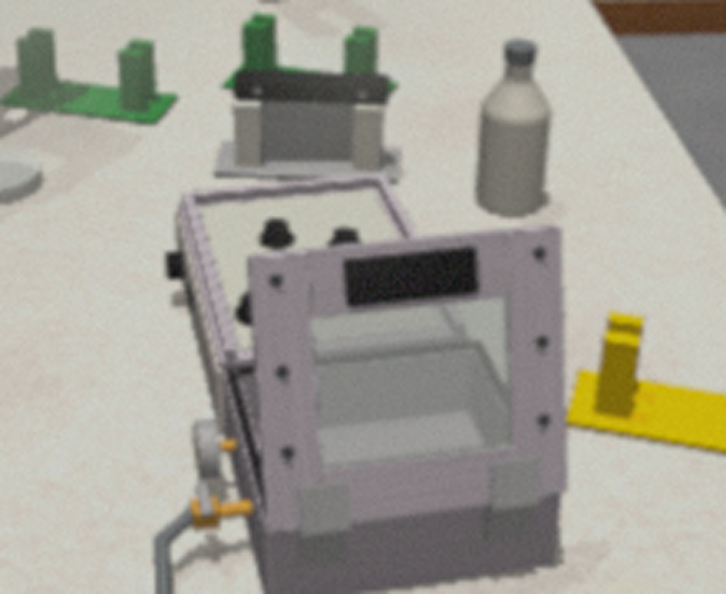

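```bash
python3 - <<'E'
from h import *
np.set_printoptions(suppress=True,precision=1)
T=lambda p: np.array(p,float)/2.85+[190,130]
S=lambda p: np.array(p,float)/3.3+[230,140]
print("grip tri", tri(T([(74,166),(86,82),(62,250)]),"top",S([(312,87),(388,90),(236,85)]),"side"))
g=atz(T([(70,80),(103,84),(45,247),(78,252)]),96,"top"); print("gripcorn",g,g.mean(0)); d=g[:2].mean(0)-g[2:].mean(0); print(np.linalg.norm(d),np.degrees(np.arctan2(d[1],d[0])))
p=atz(T([(88,81),(144,93),(37,272),(112,282)]),3,"top"); print("plate",p,p.mean(0)); 
b=atz(T([(268,104),(298,310)]),78,"top"); print("base +y",b, np.linalg.norm(b[0]-b[1]))
x=atz(T([(541,63),(571,268),(768,236),(718,38)]),66,"top"); print("box",x,[np.linalg.norm(x[i]-x[i-1]) for i in range(4)],x.mean(0))
for q in (b[0]-b[1],x[0]-x[1],x[3]-x[2],b[0]-x[0],b[1]-x[1],x[0]-x[3]): print(np.degrees(np.arctan2(q[1],q[0])))
st=atz(T([(395,156),(475,125),(490,181),(500,241),(376,217)]),76,"top"); print("stop",st)
print("bystanders",atz([[252,117],[477,136],[228,310]],30,"top"))
# press pad corners in side
print("base rim tri", tri(T([(298,310),(268,104)]),"top",S([(182,197),(384,178)])[[0,1]],"side"))
E
```

```text
grip tri [[562.2 337.3  81.7   3.2]
 [635.8 328.4  80.7   0.9]
 [489.  346.2  81.9   3.9]]
gripcorn [[634.1 339.3  96. ]
 [630.4 310.5  96. ]
 [488.6 357.7  96. ]
 [484.1 329.4  96. ]] [559.3 334.2  96. ]
147.1450168202188 -7.280496915098011
plate [[651.8 342.    3. ]
 [640.2 289.6   3. ]
 [473.6 385.5   3. ]
 [464.  316.5   3. ]] [557.4 333.4   3. ]
base +y [[615.4 168.4  78. ]
 [434.2 141.7  78. ]] 183.13248761922418
box [[ 653.6  -74.2   66. ]
 [ 470.3  -97.1   66. ]
 [ 497.6 -271.    66. ]
 [ 675.5 -232.9   66. ]] [np.float64(160.24238513175837), np.float64(184.7205809059984), np.float64(176.03607049818137), np.float64(181.99537620485305)] [ 574.2 -168.8   66. ]
8.3861236473837
7.137395922321384
12.093056985108152
98.93762932845927
98.58047068431047
97.88235233279246
stop [[568.9  56.8  76. ]
 [596.1 -13.9  76. ]
 [546.3 -26.4  76. ]
 [493.5 -34.4  76. ]
 [515.1  73.7  76. ]]
bystanders [[ 756.9  256.8   30. ]
 [ 702.9 -334.    30. ]
 [ 258.4  311.4   30. ]]
base rim tri [[437.4 142.2  71.8   5.9]
 [615.8 169.   70.5   2.1]]
```

```bash
cat >> h.py <<'E'
DOWN=lambda yaw: np.c_[[0,0,-1],[np.cos(yaw),np.sin(yaw),0],np.cross([0,0,-1],[np.cos(yaw),np.sin(yaw),0])]
def go(x,y,z,yaw):
    s=ctrl.sense(); Q=rot(s["ee_rot"]); a=Q[:,1]
    cur=np.degrees(np.arctan2(a[1],a[0])); yaw=min([yaw+k*180 for k in range(-3,4)],key=lambda v:abs(v-cur))
    d=Q.T@(np.array([x,y,z])-s["eef_pos"]); r=np.degrees(R.from_matrix(Q.T@DOWN(np.radians(yaw))).as_rotvec())
    print("t",round(s["time_s"],2),"pos",s["eef_pos"].round(1),"yaw",cur.round(1),"->",yaw,"shift",d.round(1),"rot",r.round(1),"F",s["force"].round(1),"w",round(s["grip_width"],2),"q6",s["joints"][5].round(2))
    return Q
E
python3 - <<'E'
from h import *
print(go(559,335,230,82.7).round(3))
E
```

```text
t 0.15 pos [215.3 478.6 230.9] yaw 65.8 -> 82.7 shift [  0.8  10.  372.4] rot [-16.9  -0.    0. ] F [-0.2  0.2  0.7] w 1.0 q6 -0.22
[[-0.001  0.41   0.912]
 [-0.001  0.912 -0.41 ]
 [-1.    -0.001 -0.   ]]
```

Request:
carry_out(deltas=[[-1,0,2,60,-4,0,0],[-1,0,4,120,-8,0,0],[-1,0,6,180,-12,0,0],[-1,0,8,240,-16,0,0],[-1,0,8,290,-17,0,0]], newtons=60)

```text
time_s: 0.78
eef_pos: [485.0, 365.8, 230.9]
ee_rot: [0.706, 0.044, 0.706, -0.045]
force: [-0.1, 1.0, -0.2]
grip_width: 0.998
```

```bash
python3 - <<'E'
from h import *
import pickle
s=ctrl.sense(); im=viewer.capture("wrist"); cv2.imwrite("pics/w1.png",im[:,:,::-1]); pickle.dump(s,open("s1.pkl","wb"))
go(559,335,230,82.7)
E
```

```text
t 0.82 pos [489.4 362.9 230.2] yaw 82.6 -> 82.7 shift [  0.4 -18.7  72.6] rot [-0.1  0.1  0.1] F [ 4.3 -3.8 -0.8] w 1.0 q6 -0.99
```

View pics/w1.png

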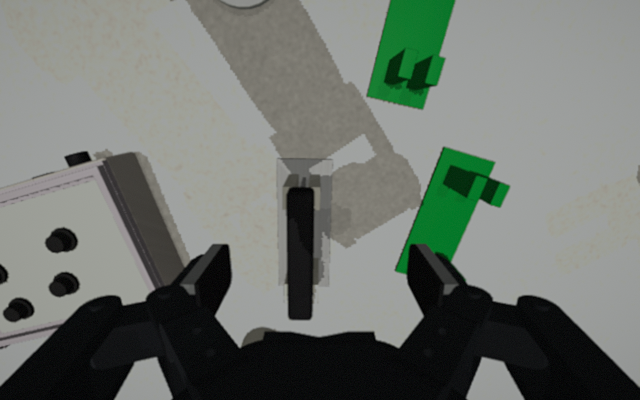

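```bash
python3 - <<'E'
from h import *
import pickle
np.set_printoptions(suppress=True,precision=1)
s=pickle.load(open("s1.pkl","rb"))
px=[(288.5,188),(312.5,188),(288.5,318),(312.5,318)]
g=atz(px,96,"wrist",s); print(g,g.mean(0)); d=g[2:].mean(0)-g[:2].mean(0); print(np.linalg.norm(d),np.degrees(np.arctan2(d[1],d[0])),np.linalg.norm(g[0]-g[1]))
p=atz([(278,158),(333,158),(330,286),(278,283)],4,"wrist",s); print("plate",p,p.mean(0))
print("tri top bar", tri(px,"wrist",np.array([(45,247),(78,252),(70,80),(103,84)])[[1,0,3,2]]/2.85+[190,130],"top",s))
print("basecorner",atz([(100,162)],78,"wrist",s))
E
```

```text
[[483.8 335.8  96. ]
 [486.7 358.7  96. ]
 [630.  313.   96. ]
 [633.3 339.3  96. ]] [558.5 336.7  96. ]
147.9343936189523 -8.190572438211543 23.072789933076372
plate [[466.4 316.1   4. ]
 [475.  384.    4. ]
 [655.1 359.4   4. ]
 [641.2 287.2   4. ]] [559.4 336.7   4. ]
tri top bar [[486.5 333.1  80.1   2.5]
 [488.6 358.7  90.5   1.1]
 [631.5 311.8  93.2   1.8]
 [634.2 339.3  95.    0.4]]
basecorner [[437.3 147.8  78. ]]
```

Request:
carry_out(deltas=[[-1,0,-8,40,0,0,0],[-1,0,-17,70,0,0,0],[-1,0,-17,70,0,0,0],[-1,0,-17,70,0,0,0],[-1,0,-17,70,0,0,0]])

```text
time_s: 1.45
eef_pos: [549.6, 342.1, 231.6]
ee_rot: [0.706, 0.044, 0.706, -0.044]
force: [0.3, 0.6, -0.2]
grip_width: 0.998
```

```bash
python3 - <<'E'
from h import *
import pickle
s=ctrl.sense(); im=viewer.capture("wrist"); cv2.imwrite("pics/w2.png",im[:,:,::-1]); pickle.dump(s,open("s2.pkl","wb"))
# dark blob of the bar
g=im.max(2); m=((g<45)*255).astype("uint8")[60:330,250:400]
n,l,st,c=cv2.connectedComponentsWithStats(m)
for i in range(1,n):
    if st[i,4]>300: print(st[i],c[i]+[250,60])
go(559,335,230,82.7)
E
```

```text
[  51   60   29  145 3878] [314.23439917 190.17122228]
t 1.5 pos [549.7 342.  231.6] yaw 82.8 -> 82.7 shift [ 1.6 -5.8 10.1] rot [ 0.1  0.  -0. ] F [-0.1 -0.3 -0.1] w 1.0 q6 -1.07
```

View pics/w2.png

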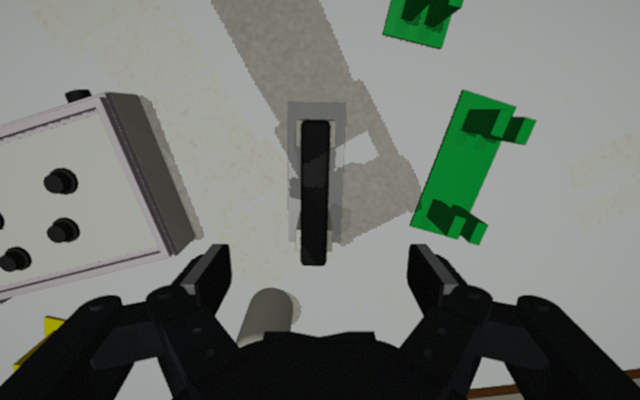

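```bash
python3 - <<'E'
from h import *
import pickle
np.set_printoptions(suppress=True,precision=1)
s=pickle.load(open("s2.pkl","rb")); s1=pickle.load(open("s1.pkl","rb"))
g=atz([(301,121),(329,121),(301,264.5),(327,265)],96,"wrist",s); print(g,g.mean(0)); d=g[2:].mean(0)-g[:2].mean(0); print(np.linalg.norm(d),np.degrees(np.arctan2(d[1],d[0])))
p=atz([(289,102),(346,103),(288,241),(343,240)],4,"wrist",s); print("plate",p,p.mean(0))
b=atz([(106,94),(169,257)],78,"wrist",s); print("base",b,np.linalg.norm(b[0]-b[1]),np.degrees(np.arctan2(*(b[1]-b[0])[[1,0]])))
print("z check",tri([(301,121),(329,121),(301,264.5)],"wrist",[(288.5,188),(312.5,188),(288.5,318)],"wrist",s,s1))
Q=go(558.7,336,175,82)
E
```

```text
[[488.  332.8  96. ]
 [491.2 358.   96. ]
 [631.6 312.4  96. ]
 [635.5 339.2  96. ]] [561.6 335.6  96. ]
145.24832020396744 -7.752439316244004
plate [[466.9 316.    4. ]
 [476.4 383.    4. ]
 [644.2 287.5   4. ]
 [651.9 361.4   4. ]] [559.8 337.    4. ]
base [[439.7 150.5  78. ]
 [614.5 166.2  78. ]] 175.53022301373633 5.135852614948765
z check [[488.8 332.1  74.5   1.5]
 [491.7 358.1  76.9   1. ]
 [635.2 311.5  89.2   0.1]]
t 1.5 pos [549.7 342.  231.6] yaw 82.8 -> 82 shift [56.6 -4.8  9.6] rot [ 0.8  0.  -0. ] F [-0.1 -0.3 -0.1] w 1.0 q6 -1.07
```

Request:
carry_out(deltas=[[-1,20,-5,11,0.5,0,0],[-1,60,-5,11,0.5,0,0],[-1,110,-5,11,0.5,0,0],[-1,150,-5,11,0.5,0,0],[-1,165,-5,11,0.5,0,0]])

```text
time_s: 2.12
eef_pos: [559.6, 334.2, 62.8]
ee_rot: [0.704, 0.047, 0.707, -0.049]
force: [-0.6, 0.1, -0.2]
grip_width: 1.001
```

Request:
carry_out(deltas=[[-1,0,0,0,0,0,0],[1,0,0,0,0,0,0],[1,0,0,0,0,0,0],[1,0,0,0,0,0,0],[1,0,0,0,0,0,0]])

```text
time_s: 2.75
eef_pos: [561.1, 335.2, 67.2]
ee_rot: [0.706, 0.048, 0.705, -0.047]
force: [0.4, -0.5, 3.8]
grip_width: 0.32
```

```bash
python3 - <<'E'
from h import *
go(560,336,65,82)
s=ctrl.sense(); im=viewer.capture("wrist"); cv2.imwrite("pics/w3.png",im[:,:,::-1])
E
```

```text
t 2.75 pos [561.1 335.2  67.2] yaw 82.3 -> 82 shift [ 2.2  0.6 -1.2] rot [ 0.3  0.1 -0. ] F [ 0.4 -0.5  3.8] w 0.32 q6 -1.08
```

Request:
carry_out(deltas=[[1,-15,0,0,0,0,0],[1,-45,0,0,0,0,0],[1,-85,0,0,0,0,0],[1,-115,0,0,0,0,0],[1,-115,0,0,0,0,0]], newtons=80)

```text
time_s: 3.42
eef_pos: [561.5, 335.4, 184.0]
ee_rot: [0.707, 0.048, 0.704, -0.047]
force: [0.2, -0.5, -2.5]
grip_width: 0.315
```

```bash
python3 - <<'E'
from h import *
Q=go(560,336,65,82)
im=viewer.capture("wrist"); cv2.imwrite("pics/w4.png",im[:,:,::-1])
im=viewer.capture("top"); cv2.imwrite("pics/t4.png",im[:,:,::-1])
a=cv2.imread("pics/t4.png")[120:250,190:470]; a=cv2.resize(a,None,fx=2.85,fy=2.85,interpolation=cv2.INTER_CUBIC)
cv2.imwrite("pics/t4c.png",np.vstack([cv2.convertScaleAbs(a,alpha=1.4)[:,:640],cv2.imread("pics/w4.png")[:230]]))
E
```

```text
t 3.42 pos [561.5 335.4 184. ] yaw 82.3 -> 82 shift [ 1.19e+02  1.00e-01 -2.10e+00] rot [ 0.3  0.2 -0.1] F [ 0.2 -0.5 -2.5] w 0.32 q6 -1.08
```

View pics/t4c.png

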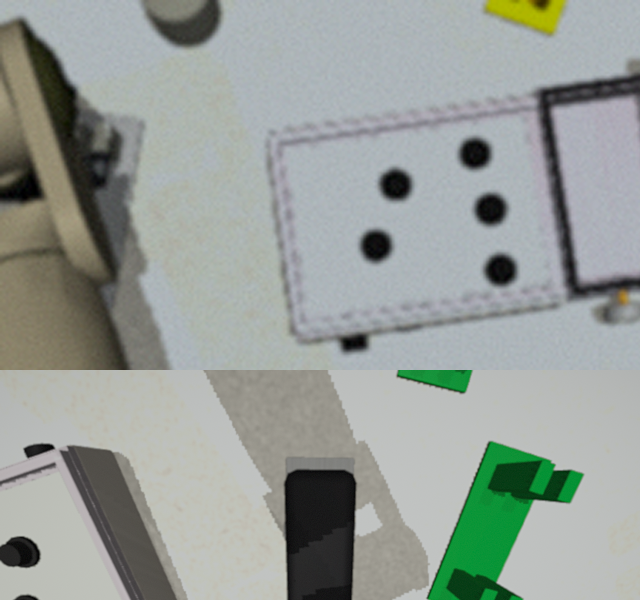

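```bash
cat > fit.py <<'E'
from h import *
import pickle
from scipy.optimize import differential_evolution
def seg(a,b,n=80): return np.linspace(a,b,n)
L=[seg((sx*x,-115,78),(sx*x,y,78)) for sx in(1,-1) for x,y in((80,112),(88,120))]+[seg((-80,112,78),(80,112,78)),seg((-88,120,78),(88,120,78))]
BX=[seg((sx*x,-124-85+e,66),(sx*x,-124-e*0-(0 if x==95 else 10),66)) for sx in (1,-1) for x,e in((95,0),(85,-0))]
P=np.vstack(L)
def grad(f): 
    g=cv2.GaussianBlur(cv2.imread(f).astype(np.float32).mean(2),(0,0),1.0)
    m=np.hypot(cv2.Sobel(g,5,1,0),cv2.Sobel(g,5,0,1)); return np.minimum(m,60)
def W(v,P): 
    c,s=np.cos(v[2]),np.sin(v[2]); return np.c_[v[0]+c*P[:,0]-s*P[:,1],v[1]+s*P[:,0]+c*P[:,1],P[:,2]]
def score(v,P,G,n,s):
    u=proj(W(v,P),n,s).astype(np.float32); 
    return -cv2.remap(G,u[:,:1],u[:,1:],cv2.INTER_LINEAR).mean()
if __name__=="__main__":
    s2=pickle.load(open("s2.pkl","rb"))
    T=grad("pics/top0.png"); Wg=grad("pics/w2.png"); Wg[235:,:]=0
    bd=[(530,560),(20,55),(0.05,0.22)]
    for nm,f in (("top",lambda v:score(v,P,T,"top",None)),("top+box",lambda v:score(v,P,T,"top",None)+score(v,np.vstack(BX),T,"top",None)),("w2",lambda v:score(v,P,Wg,"wrist",s2))):
        r=differential_evolution(f,bd,seed=1,tol=1e-6); print(nm,r.x.round(3),np.degrees(r.x[2]).round(2),r.fun.round(2))
    s=ctrl.sense(); print("bar end tool coords", ((atz([(320,103)],s["eef_pos"][2]+31,"wrist")-s["eef_pos"])@rot(s["ee_rot"])).round(1))
E
python3 fit.py
```

```text
Traceback (most recent call last):
  File "fit.py", line 21, in <module>
    r=differential_evolution(f,bd,seed=1,tol=1e-6); print(nm,r.x.round(3),np.degrees(r.x[2]).round(2),r.fun.round(2))
  File "fit.py", line 20, in <lambda>
    for nm,f in (("top",lambda v:score(v,P,T,"top",None)),("top+box",lambda v:score(v,P,T,"top",None)+score(v,np.vstack(BX),T,"top",None)),("w2",lambda v:score(v,P,Wg,"wrist",s2))):
                                 ~~~~~^^^^^^^^^^^^^^^^^^
  File "fit.py", line 14, in score
    u=proj(W(v,P),n,s).astype(np.float32);
      ~~~~^^^^^^^^^^^^
  File "h.py", line 11, in proj
    c,Q,t=cam(n,s); p=(np.atleast_2d(P)-t)@Q; u=p[:,:2]/p[:,2:]
          ~~~^^^^^
  File "h.py", line 6, in cam
    c=viewer.calibration(n)
ValueError: time passes only in moves, steps and waits
```

```bash
sed -i 's/^def cam(/import functools\ncal=functools.cache(viewer.calibration)\ndef cam(/; s/c=viewer.calibration(n)/c=cal(n)/' h.py; python3 fit.py
```

```text
top [5.30041e+02 4.28870e+01 1.38000e-01] 7.92 -41.85
top+box [5.3769e+02 4.4049e+01 1.5400e-01] 8.82 -88.56
w2 [5.4113e+02 4.3128e+01 1.3600e-01] 7.77 -20.36
bar end tool coords [[-30.9  -0.2 -71.8]]
```

```bash
python3 - <<'E'
from fit import *
v=(541,41,np.radians(8.4)); s2=pickle.load(open("s2.pkl","rb"))
a=cv2.imread("pics/top0.png"); a=cv2.convertScaleAbs(cv2.resize(a[145:245,275:475],None,fx=4,fy=4,interpolation=cv2.INTER_CUBIC),alpha=1.4)
w=cv2.imread("pics/w2.png"); w=cv2.resize(w[70:270,0:230],None,fx=2,fy=2,interpolation=cv2.INTER_CUBIC)
def rect(x,y0,y1,z): return np.array([(x,y0,z),(x,y1,z),(-x,y1,z),(-x,y0,z)],float)
for pts,c in ((rect(80,-120,112,78),(0,0,255)),(rect(88,-120,120,78),(0,160,0)),(rect(95,-120,120,68),(255,0,0)),(rect(95,-294,-124,66),(0,160,255))):
    q=W(v,pts)
    cv2.polylines(a,[((proj(q,"top")-[275,145]+.5)*4).astype(int)],True,c,1)
    cv2.polylines(w,[((proj(q,"wrist",s2)-[0,70]+.5)*2).astype(int)],True,c,1)
cv2.imwrite("pics/ov.png",np.hstack([cv2.copyMakeBorder(a[:, :],0,0,0,0,0)[:, :560][:400],w[:400,:240]])) if False else None
w=w[:200+0] if False else w
out=np.zeros((600,800,3),np.uint8); out[:400]=a; out[400:,:460]=w[60:260]; cv2.imwrite("pics/ov.png",out)
E
```

```text
(no output)
```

View pics/ov.png

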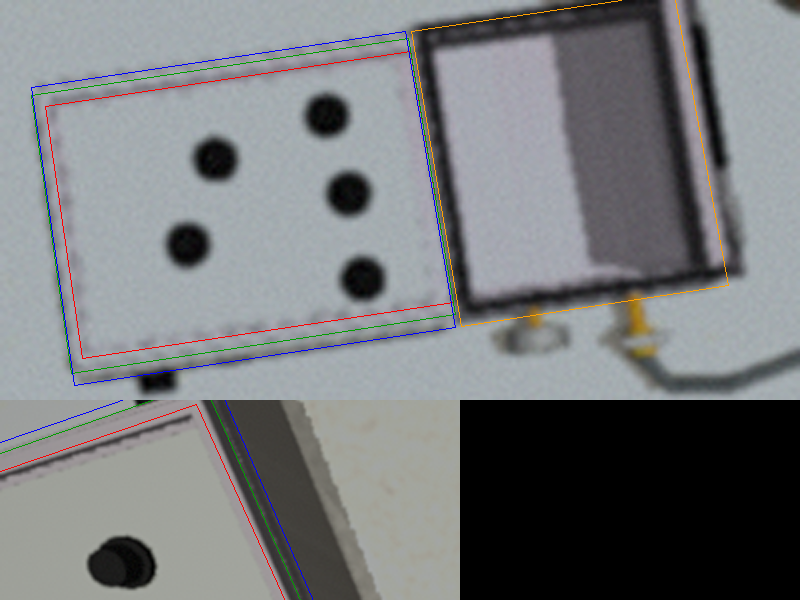

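```bash
python3 - <<'E'
from h import *
go(529,114,184,98.4)
E
```

```text
t 3.52 pos [560.3 334.9 180.3] yaw 82.3 -> 98.4 shift [  -3.6 -223.1   -1.3] rot [-16.1  -0.1   0. ] F [-0.8 -0.  -1.9] w 0.32 q6 -1.08
```

Request:
carry_out(deltas=[[1,-4,-40,0,-4,0,0],[1,-4,-95,0,-8,0,0],[1,-4,-150,0,-12,0,0],[1,-4,-200,-1,-16,0,0],[1,-4,-223,-1,-16,0,0]])

```text
time_s: 4.15
eef_pos: [528.7, 112.0, 183.8]
ee_rot: [0.704, -0.051, 0.706, 0.051]
force: [0.3, -0.2, -1.0]
grip_width: 0.313
```

Request:
carry_out(deltas=[[1,0,0,0,0,0,0],[1,0,0,0,0,0,0],[1,0,0,0,0,0,0],[1,0,0,0,0,0,0],[1,0,0,0,0,0,0]])

```text
time_s: 4.78
eef_pos: [529.8, 114.6, 185.2]
ee_rot: [0.705, -0.051, 0.705, 0.051]
force: [-0.1, -1.2, -1.6]
grip_width: 0.315
```

```bash
python3 - <<'E'
from h import *
import pickle
go(529,114,184,98.4)
s=ctrl.sense(); im=viewer.capture("wrist"); cv2.imwrite("pics/w5.png",im[:,:,::-1]); pickle.dump(s,open("s5.pkl","wb"))
E
```

```text
t 4.78 pos [529.8 114.6 185.2] yaw 98.3 -> 98.4 shift [ 1.2 -0.4 -0.9] rot [-0.1 -0.  -0. ] F [-0.1 -1.2 -1.6] w 0.31 q6 -1.72
```

View pics/w5.png

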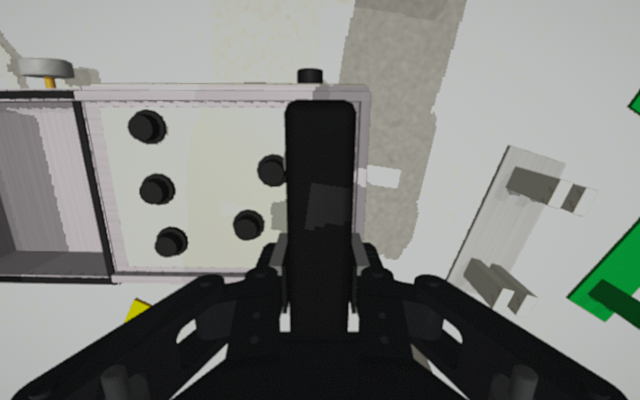

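```bash
python3 - <<'E'
from h import *
import pickle
s=pickle.load(open("s5.pkl","rb")); Q=rot(s["ee_rot"])
for nm,px,z in (("-x rim inner",(200,101),68),("-x rim inner",(270,101),68),("+x rim inner",(150,273),78),("+x rim inner",(230,268),78),("end rim inner",(357,110),72),("end rim inner",(357,220),72),("base -y edge",(95,150),68),("box inner wall",(103,190),66),("stopper R",(262,172),76),("stopper L2",(237,225),76),("bar end",(320,102),s["eef_pos"][2]+29)):
    p=atz([px],z,"wrist",s)[0]; print(nm,p.round(0),"tool",(Q.T@(p-s["eef_pos"])).round(1))
E
```

```text
-x rim inner [468.   4.  68.] tool [ 117.2 -100.2  -77.2]
-x rim inner [460.  62.  68.] tool [117.2 -41.6 -77. ]
+x rim inner [631. -34.  78.] tool [ 107.2 -161.4   78.7]
+x rim inner [614.  42.  78.] tool [107.2 -84.3  72.9]
end rim inner [456. 135.  72.] tool [113.2  30.7 -69.8]
end rim inner [552. 152.  72.] tool [113.2  34.   27. ]
base -y edge [522. -87.  68.] tool [ 117.2 -197.9  -36.7]
box inner wall [559. -83.  66.] tool [ 119.2 -199.5    0.2]
stopper R [519.  63.  76.] tool [109.2 -49.7 -18.5]
stopper L2 [571.  45.  76.] tool [109.2 -75.   30.4]
bar end [458. 104. 214.] tool [-29.   -0.3 -72.4]
```

Request:
carry_out(deltas=[[1,15,0,0,0,0,0],[1,32,0,0,0,0,0],[1,46,0,0,0,0,0],[1,53,0,0,0,0,0],[1,53,0,0,0,0,0]])

```text
time_s: 5.45
eef_pos: [529.7, 114.2, 131.9]
ee_rot: [0.705, -0.051, 0.706, 0.051]
force: [0.6, -0.5, -0.7]
grip_width: 0.315
```

Request:
carry_out(deltas=[[1,1,0,0,0,0,0],[1,1,0,0,0,0,0],[1,1,0,0,0,0,0],[1,1,0,0,0,0,0],[1,1,0,0,0,0,0]])

```text
time_s: 6.08
eef_pos: [529.8, 114.2, 131.3]
ee_rot: [0.705, -0.051, 0.705, 0.051]
force: [0.5, -0.0, -0.8]
grip_width: 0.312
```

Request:
carry_out(deltas=[[1,1,0,0,0,0,0],[1,2,0,0,0,0,0],[1,2,0,0,0,0,0],[1,2,0,0,0,0,0],[1,2,0,0,0,0,0]])

```text
time_s: 6.7
eef_pos: [529.8, 114.2, 129.3]
ee_rot: [0.705, -0.051, 0.705, 0.051]
force: [-0.2, 0.0, -1.0]
grip_width: 0.316
```

Request:
carry_out(deltas=[[1,0,-12,0,0,0,0],[1,0,-28,0,0,0,0],[1,0,-44,0,0,0,0],[1,0,-60,0,0,0,0],[1,0,-76,0,0,0,0]])

```text
time_s: 7.32
eef_pos: [540.9, 37.7, 129.3]
ee_rot: [0.705, -0.051, 0.705, 0.051]
force: [1.2, 0.0, -1.8]
grip_width: 0.314
```

Request:
carry_out(deltas=[[1,0,-16,0,0,0,0],[1,0,-32,0,0,0,0],[1,0,-48,0,0,0,0],[1,0,-64,0,0,0,0],[1,0,-80,0,0,0,0]])

```text
time_s: 7.95
eef_pos: [552.4, -41.2, 129.3]
ee_rot: [0.705, -0.051, 0.705, 0.051]
force: [-0.2, 0.7, -2.1]
grip_width: 0.313
```

Request:
carry_out(deltas=[[1,0,-14,0,0,0,0],[1,0,-28,0,0,0,0],[1,0,-42,0,0,0,0],[1,0,-54,0,0,0,0],[1,0,-61,0,0,0,0]])

```text
time_s: 8.57
eef_pos: [561.1, -101.3, 129.2]
ee_rot: [0.705, -0.051, 0.705, 0.051]
force: [0.1, 0.5, -1.8]
grip_width: 0.319
```

```bash
python3 - <<'E'
from h import *
go(561.1,335.2,185,82.3)
im=viewer.capture("wrist"); cv2.imwrite("pics/w6.png",im[:,:,::-1])
E
```

```text
t 8.57 pos [ 561.1 -101.3  129.2] yaw 98.3 -> 82.3 shift [-55.8 432.   62.6] rot [16. -0.  0.] F [ 0.1  0.5 -1.8] w 0.32 q6 -2.1
```

View pics/w6.png

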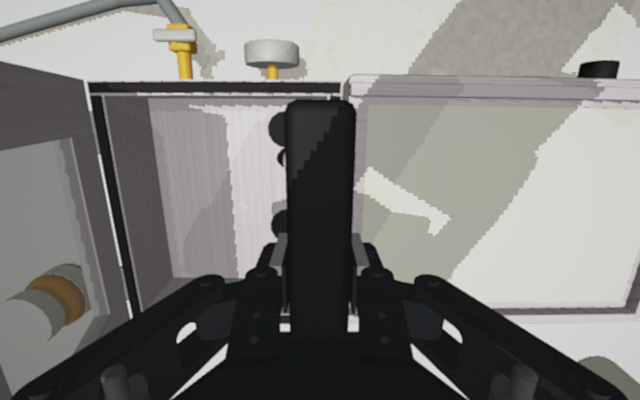

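Request:
carry_out(deltas=[[1,-15,0,0,0,0,0],[1,-35,0,0,0,0,0],[1,-56,0,0,0,0,0],[1,-56,40,0,0,0,0],[1,-56,90,0,0,0,0]])

```text
time_s: 9.25
eef_pos: [548.1, -10.5, 186.6]
ee_rot: [0.706, -0.051, 0.705, 0.05]
force: [0.4, 0.7, -2.4]
grip_width: 0.317
```

```bash
python3 - <<'E'
from h import *
go(561.1,335.2,185,82.3)
s=ctrl.sense(); im=viewer.capture("wrist"); cv2.imwrite("pics/w7.png",im[:,:,::-1])
v=(541,40,np.radians(8.4)); c,sn=np.cos(v[2]),np.sin(v[2])
m=((im.max(2)<50)*255).astype("uint8"); n,l,st,ce=cv2.connectedComponentsWithStats(m)
for i in range(1,n):
    if st[i,4]>40:
        p=atz([ce[i]],20,"wrist",s)[0]-[v[0],v[1],0]; print(st[i],ce[i].round(0),"base-frame",(c*p[0]+sn*p[1]).round(0),(-sn*p[0]+c*p[1]+209).round(0),"(box y)")
E
```

```text
t 9.25 pos [548.1 -10.5 186.6] yaw 98.2 -> 82.3 shift [  1.5 340.3  62.3] rot [15.9  0.1  0. ] F [ 0.4  0.7 -2.4] w 0.32 q6 -1.95
[434  69  27  14 327] [447.  76.] base-frame -102.0 282.0 (box y)
[  34   90  192    7 1151] [129.  93.] base-frame -88.0 -31.0 (box y)
[   12   100   615   300 64858] [313. 313.] base-frame 168.0 149.0 (box y)
[221 100  18 177 925] [229. 184.] base-frame 5.0 61.0 (box y)
[187 112  28  27 582] [201. 125.] base-frame -56.0 37.0 (box y)
[187 144  25  24 352] [199. 157.] base-frame -24.0 32.0 (box y)
[208 166  16  25 277] [216. 179.] base-frame -0.0 48.0 (box y)
[197 194  25  24 478] [209. 206.] base-frame 30.0 37.0 (box y)
[208 233  20  19 239] [218. 242.] base-frame 73.0 42.0 (box y)
```

View pics/w7.png

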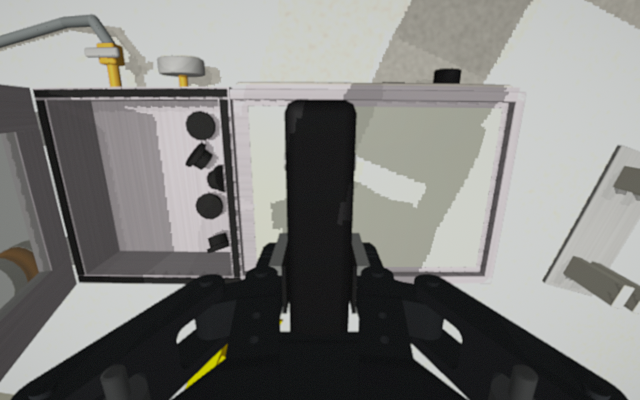

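Request:
carry_out(deltas=[[1,0,45,10,0,0,0],[1,0,100,20,4,0,0],[1,0,155,30,8,0,0],[1,0,210,40,12,0,0],[1,0,250,46,16,0,0]])

```text
time_s: 9.93
eef_pos: [557.2, 245.3, 186.5]
ee_rot: [0.706, 0.048, 0.705, -0.048]
force: [1.1, -1.0, -1.5]
grip_width: 0.31
```

```bash
python3 -c "
from h import *
go(561.1,335.2,184,82.3)"
```

```text
t 9.93 pos [557.2 245.3 186.5] yaw 82.3 -> 82.3 shift [ 2.5 89.6 -8.2] rot [-0.   0.1 -0. ] F [ 1.1 -1.  -1.5] w 0.31 q6 -1.21
```

Request:
carry_out(deltas=[[1,0,40,-4,0,0,0],[1,0,75,-8,0,0,0],[1,0,88,-8,0,0,0],[1,0,88,-8,0,0,0],[1,0,88,-8,0,0,0]])

```text
time_s: 10.55
eef_pos: [561.7, 329.8, 185.6]
ee_rot: [0.706, 0.048, 0.705, -0.048]
force: [-0.6, -0.1, -1.6]
grip_width: 0.317
```

```bash
python3 -c "
from h import *
go(561.1,335.2,67.2,82.3)"
```

```text
t 10.55 pos [561.7 329.8 185.6] yaw 82.2 -> 82.3 shift [118.4   5.3  -1.4] rot [-0.1  0.   0. ] F [-0.6 -0.1 -1.6] w 0.32 q6 -1.08
```

Request:
carry_out(deltas=[[1,0,5,-1,0,0,0],[1,0,5,-1,0,0,0],[1,0,5,-1,0,0,0],[1,0,5,-1,0,0,0],[1,0,5,-1,0,0,0]])

```text
time_s: 11.18
eef_pos: [561.2, 335.9, 185.3]
ee_rot: [0.705, 0.048, 0.706, -0.048]
force: [-0.2, -0.1, -2.4]
grip_width: 0.315
```

```bash
python3 -c "
from h import *
go(561.1,335.2,67.2,82.3)"
```

```text
t 11.18 pos [561.2 335.9 185.3] yaw 82.3 -> 82.3 shift [118.1  -0.7   0. ] rot [-0. -0.  0.] F [-0.2 -0.1 -2.4] w 0.32 q6 -1.08
```

Aligned, so I lower it in two stages and watch the force.

Request:
carry_out(deltas=[[1,25,-1,0,0,0,0],[1,55,-1,0,0,0,0],[1,80,-1,0,0,0,0],[1,98,-1,0,0,0,0],[1,106,-1,0,0,0,0]])

```text
time_s: 11.8
eef_pos: [560.9, 334.9, 78.5]
ee_rot: [0.705, 0.048, 0.706, -0.048]
force: [0.7, -0.0, -1.6]
grip_width: 0.314
```

Request:
carry_out(deltas=[[1,4,0,0,0,0,0],[1,8,0,0,0,0,0],[1,10,0,0,0,0,0],[1,11,0,0,0,0,0],[1,11,0,0,0,0,0]])

```text
time_s: 12.42
eef_pos: [561.1, 335.0, 68.4]
ee_rot: [0.706, 0.048, 0.705, -0.048]
force: [0.1, 0.6, -2.0]
grip_width: 0.314
```

Request:
carry_out(deltas=[[1,1,0,0,0,0,0],[1,1,0,0,0,0,0],[-1,1,0,0,0,0,0],[-1,1,0,0,0,0,0],[-1,1,0,0,0,0,0]])

```text
time_s: 13.05
eef_pos: [561.1, 335.0, 67.4]
ee_rot: [0.706, 0.048, 0.705, -0.048]
force: [0.4, -0.2, -0.0]
grip_width: 0.928
```

Request:
carry_out(deltas=[[-1,0,0,0,0,0,0],[-1,-20,0,0,0,0,0],[-1,-60,0,0,0,0,0],[-1,-110,0,0,0,0,0],[-1,-160,0,0,0,0,0]])

```text
time_s: 13.68
eef_pos: [560.9, 334.8, 229.0]
ee_rot: [0.705, 0.048, 0.706, -0.048]
force: [-0.1, 0.3, 0.3]
grip_width: 1.002
```

Request:
carry_out(deltas=[[-1,0,0,-10,0,0,0],[-1,0,0,-10,0,0,0],[-1,0,0,-10,0,0,0],[-1,0,0,-10,0,0,0],[1,0,0,-10,0,0,0]])

```text
time_s: 14.3
eef_pos: [551.2, 336.2, 226.8]
ee_rot: [0.705, 0.048, 0.706, -0.048]
force: [0.5, -0.1, 0.1]
grip_width: 0.819
```

```bash
python3 - <<'E'
from h import *
s=ctrl.sense(); im=viewer.capture("wrist"); cv2.imwrite("pics/w8.png",im[:,:,::-1])
m=((im.max(2)<45)*255).astype("uint8")[60:330,250:400]
n,l,st,c=cv2.connectedComponentsWithStats(m)
for i in range(1,n):
    if st[i,4]>300: print(st[i],c[i]+[250,60])
sl=im[60:300,295:340].max(2)
# grip bar corners and triangulated heights vs w2
mm=(im.max(2)<45).astype("uint8"); mm[330:]=0; mm[:, :270]=0; mm[:,370:]=0
cs=max(cv2.findContours(mm,0,2)[0],key=cv2.contourArea); box=cv2.minAreaRect(cs); print(box)
print("bar top centre, z=96:",atz([box[0]],96,"wrist",s).round(1)); go(561,335,231,82.3)
E
```

```text
[  55   58   30  148 3985] [319.11217064 189.51718946]
[139 180  11  61 487] [394.88911704 266.39014374]
((318.4112243652344, 191.40707397460938), (28.87890625, 147.30287170410156), 1.3019527196884155)
bar top centre, z=96: [[555.8 334.4  96. ]]
t 14.35 pos [551.2 336.2 226.9] yaw 82.3 -> 82.3 shift [-4.1  0.1  9.9] rot [-0. -0.  0.] F [-0.1  0.5 -0.2] w 0.74 q6 -1.07
```

```bash
python3 - <<'E'
from h import *
v=np.radians(8.4); c,s=np.cos(v),np.sin(v)
pad=[541-s*-263.8,40+c*-263.8,214]; print(np.round(pad,1),proj([pad],"side"),"seen (354.5,223.9)")
w=[541-s*-301,40+c*-301]; print(np.round(w,1)); go(*w,290,98.4)
E
```

```text
[ 579.5 -221.   214. ] [[352.89467929 223.13871057]] seen (354.5,223.9)
[ 585.  -257.8]
t 14.35 pos [551.2 336.2 226.9] yaw 82.3 -> 98.4 shift [ -63.  -584.   113.3] rot [-16.1  -0.    0. ] F [-0.1  0.5 -0.2] w 0.74 q6 -1.07
```

Predicted pad pixel agrees to under 2 px.

Request:
carry_out(deltas=[[1,-35,0,0,0,0,0],[1,-63,-25,5,-3,0,0],[1,-63,-75,15,-8,0,0],[1,-63,-130,25,-12,0,0],[1,-63,-185,36,-16,0,0]])

```text
time_s: 14.98
eef_pos: [561.8, 146.5, 290.3]
ee_rot: [0.705, -0.052, 0.705, 0.052]
force: [1.2, -0.2, -0.3]
grip_width: 0.003
```

```bash
python3 -c "
from h import *
go(585,-257.8,290,98.4)"
```

```text
t 14.97 pos [561.8 146.5 290.3] yaw 98.4 -> 98.4 shift [ 3.000e-01 -4.033e+02 -3.630e+01] rot [0. 0. 0.] F [ 1.2 -0.2 -0.3] w 0.0 q6 -1.66
```

Request:
carry_out(deltas=[[1,0,-50,-5,0,0,0],[1,0,-105,-9,0,0,0],[1,0,-160,-14,0,0,0],[1,0,-215,-19,0,0,0],[1,0,-270,-25,0,0,0]])

```text
time_s: 15.6
eef_pos: [576.0, -124.5, 290.3]
ee_rot: [0.705, -0.051, 0.705, 0.051]
force: [0.6, -0.3, -0.7]
grip_width: 0.001
```

Request:
carry_out(deltas=[[1,0,-50,-5,0,0,0],[1,0,-100,-10,0,0,0],[1,0,-133,-11,0,0,0],[1,0,-133,-11,0,0,0],[1,0,-133,-11,0,0,0]])

```text
time_s: 16.23
eef_pos: [584.4, -255.2, 290.3]
ee_rot: [0.705, -0.051, 0.705, 0.051]
force: [0.2, -0.4, -0.2]
grip_width: -0.002
```

```bash
python3 -c "
from h import *
go(585,-257.8,222,98.4)"
```

```text
t 16.23 pos [ 584.4 -255.2  290.3] yaw 98.3 -> 98.4 shift [68.3 -2.7  0.2] rot [-0.1 -0.  -0. ] F [ 0.2 -0.4 -0.2] w -0.0 q6 -2.31
```

Request:
carry_out(deltas=[[1,20,-3,0,0,0,0],[1,45,-3,0,0,0,0],[1,68,-3,0,0,0,0],[1,68,-3,0,0,0,0],[1,68,-3,0,0,0,0]])

```text
time_s: 16.85
eef_pos: [585.2, -258.4, 223.8]
ee_rot: [0.706, -0.052, 0.705, 0.051]
force: [-0.2, 0.6, 0.0]
grip_width: -0.001
```

Request:
carry_out(deltas=[[1,0,13,0,0,0,0],[1,0,25,0,0,0,0],[1,6,44,0,0,0,0],[1,13,63,0,0,0,0],[1,24,80,0,0,0,0]])

```text
time_s: 17.48
eef_pos: [573.9, -179.2, 200.3]
ee_rot: [0.707, -0.052, 0.704, 0.05]
force: [1.5, -1.4, 7.7]
grip_width: 0.002
```

Request:
carry_out(deltas=[[1,11,16,0,0,0,0],[1,25,30,0,0,0,0],[1,40,42,0,0,0,0],[1,58,53,0,0,0,0],[1,75,61,0,0,0,0]])

```text
time_s: 18.1
eef_pos: [565.5, -118.2, 125.1]
ee_rot: [0.707, -0.052, 0.704, 0.051]
force: [1.8, -0.2, 10.2]
grip_width: -0.002
```

```bash
python3 -c "
from h import *
go(541-.1461*-151,40-.9893*151,90,98.4)"
```

```text
t 18.1 pos [ 565.5 -118.2  125.1] yaw 98.3 -> 98.4 shift [35.1  9.1 -1.3] rot [-0.1  0.3  0.1] F [ 1.8 -0.2 10.2] w -0.0 q6 -2.13
```

Lid is following (10 N). Closing.

Request:
carry_out(deltas=[[1,10,4,-1,0,0,0],[1,20,7,-1,0,0,0],[1,29,9,-1,0,0,0],[1,36,9,-1,0,0,0],[1,39,9,-1,0,0,0]])

```text
time_s: 18.73
eef_pos: [563.5, -109.1, 86.1]
ee_rot: [0.707, -0.051, 0.704, 0.051]
force: [2.1, 6.1, 9.3]
grip_width: -0.001
```

Request:
carry_out(deltas=[[1,1,0,0,0,0,0],[1,2,0,0,0,0,0],[1,2,0,0,0,0,0],[1,2,0,0,0,0,0],[1,2,0,0,0,0,0]])

```text
time_s: 19.35
eef_pos: [563.3, -109.0, 84.4]
ee_rot: [0.707, -0.051, 0.704, 0.051]
force: [1.8, 5.9, 10.5]
grip_width: 0.004
```

Request:
carry_out(deltas=[[1,1,0,0,0,0,0],[1,2,0,0,0,0,0],[1,2,0,0,0,0,0],[1,2,0,0,0,0,0],[1,2,0,0,0,0,0]])

```text
time_s: 19.98
eef_pos: [563.4, -109.0, 83.7]
ee_rot: [0.707, -0.051, 0.704, 0.051]
force: [-4.1, 7.1, 20.9]
grip_width: -0.006
```

```bash
python3 - <<'E'
from h import *
im=viewer.capture("side"); a=cv2.resize(im[130:330,220:480,::-1],None,fx=3,fy=3,interpolation=cv2.INTER_CUBIC); cv2.imwrite("pics/s9.png",a)
s=ctrl.sense(); print(s["force"],s["eef_pos"],s["time_s"],abs(s["dq"]).max())
E
```

```text
[-3.75400006  6.93800174 21.1898695 ] [ 563.38636875 -108.9858193    83.65445141] 20.025 0.0014112931184925685
```

View pics/s9.png

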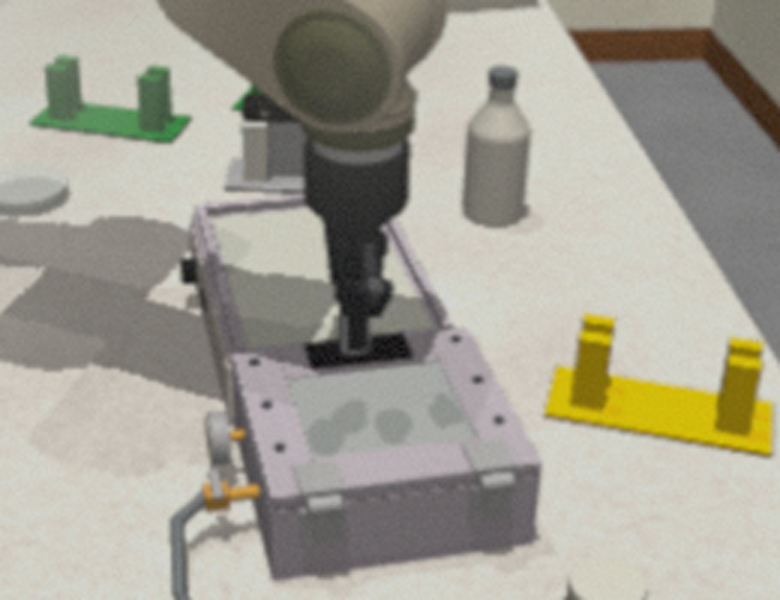

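```bash
python3 -c "
from rig import order
print(order.finish_job())"
```

```text
the job is handed in; nothing more can be done
None
```

I swept all five stoppers off the base into the vacuum box with the scraper and put the scraper back in its white stand. I then swung the lid down and handed in at about 20 s, still pressing it shut. The system gave no verdict.

**Last checks**
- **Stoppers:** a wrist picture after the sweep showed all five inside the box and the stage empty. At least four dark shapes show through the lid window in the final picture.
- **Scraper:** I released it at nearly the same pose it was picked up from (TCP z 67.4 mm against 67.2 mm). In the final picture the visible part stands on the white stand; the arm hides the rest.
- **Lid:** it was flat on its stop, with the fingertips at 83.7 mm against a nominal 84 mm. The upward force was about 21 N and the arm was at rest.
- **Bystanders:** the wash bottle and Petri dish look unmoved in the final picture. The sample jar lies almost wholly outside that crop, but the arm stayed well clear of it.

**What disagreed**
- The automatic edge fit of the base position disagreed between cameras by up to about 10 mm. I used a hand-checked pose instead and confirmed it from above, where both side rims measured about 77 mm from the blade's centre line.
- Two-view heights of the bar were mostly a few millimetres off, and one pair of wrist views was up to about 20 mm low. I trusted the stated heights, and the grip closed to 27 mm on the 28 mm bar.

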